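# Lay the wooden strips in their gluing cradles

### The arm

A 6-joint arm with a two-finger parallel gripper is mounted at the origin on the work surface. World frame = base frame: x ahead of the robot, y to its left, z up, the work surface at z = 0. Lengths are in m, angles in rad, forces in N, time in s.
With the tool pointing down it reaches from about 0.4 to 0.825 m from the base axis. Payload 7 kg.
Tool frame: the origin (TCP) lies on the centre line of the jaws, within the pads' length; the fingertips stand 8 mm ahead of it and the grasp point (between the pads) lies 11 mm behind it; z points along the fingers, y is the line along which they close (so a half turn about z gives the same grasp; the last joint's range is limited). The gripper opens to 85 mm and grips with 20 to 120 N. Pads are 22 mm wide; open, the fingers measure 114 mm over their backs; the gripper's body (76 mm by 85 mm) begins 54 mm behind the grasp point. The pads swing forward as they close: fully open they stand 13 mm farther back than shut.
Start: joints at [-0.976, 0.359, 0.012, 0, -1.224, -0.288], TCP at [0.204, -0.643, 0.239] pointing down, gripper open.
Joint ranges: [-3.07, 3.07], [-1.43, 2.12], [-1.02, 1.25], [-3.03, 1.67], [-3.05, -0], [-3.03, 3.03]. Speed limits (rad/s): [2.39, 2.39, 3.01, 3.14, 3.14, 3.14].

### API

Orientations are given as a rotation vector (axis times angle).
In Python, from bench import manip gives the robot as it stands.
- The arm moves only by the tool send_rows, never from a script. Its argument "commands" is one flat list of numbers, 6 for each row, row after row: the shift along the tool's x, y, z in fractions of the full range, 1 being 100 cm, then the turn, a rotation vector about the tool's x, y, z in a scale on which 1.0 is pi rad. In form: [x, y, z, ax, ay, az, x, y, z, ax, ay, az, ...]. A call has 1 to 12 rows; each row is the pose to reach, as a shift and turn from the pose commanded when the call began, along the tool's axes at that moment; what a row does not reach only later rows make up. A row lasts 1/10 s, in which the tool goes at most 50 mm and 8.59 degrees, less where a joint would pass 70% of its speed; a pose out of reach is approached as far as the arm can. No shift or turn number may pass 1 either way. A call with a gripper value outside its range is refused whole. "hand" is the opening, from 0 (shut) to 1 (fully open), set as the call begins (left out, the last holds). The fingers move at their own pace and stop on an object; the grip force is fixed at half the most. Time passes only in rows, so rows that repeat a pose let the fingers close. It gives the time, the measured TCP pose, the force, the opening and the grip force at its end, in the units of the state.
- manip.sense(): the state, without advancing time (a new reading comes with each control period).
- manip.read_camera(name): name is "side" or "top" or "wrist"; returns the picture (480x640x3 uint8, red, green, blue); there is no depth.
- manip.camera_info(name): a dict with "fx", "fy", "cx", "cy" (pixels), "D" ([k1, k2, p1, p2, k3] as OpenCV has them; the pictures are not rectified), "R" (3x3) and "t" (3): a world point X has camera coordinates R X + t. Camera axes: x right, y down, z forward; pixel columns grow to the right and rows downward; lengths in m; the calibration is good to about 2 mm. A picture is of the moment at which its call begins: read the wrist's pose just before it. camera_info takes no time and is no camera call; for the wrist camera it gives the pose at the moment of the call.
- manip.sign_off(): hands the job in; it is judged then, once.
Trained networks look in the newest picture that a camera, given by its name, has taken for a name from the list of things; names that differ only in an ending like _2 or _b are one class to them, and where a whole thing is asked for, a point or a joint stands for the part that bears it (a point fixed in the world has none). Each returns a list of dicts, best first, with "p" (0 to 1); they miss things now and then, are a little off and sometimes report something else, mostly with a low value. They report only what shows in the picture. A call takes as long as a camera call. They do not tell look-alikes from the thing itself.
- manip.recognise(target, camera): "centre" ([column, row] in pixels, amid what is visible of it).
- manip.regions_of(target, camera): "pixels" (480x640 bool, what is visible of it) and "centre" ([column, row] in pixels, amid what is visible of it).
- manip.landmark_of(target, camera): "centre" ([column, row] in pixels: a listed point, or the origin of a listed thing).
The state is a dict: "clock": time; "q": joint angles; "qd": joint speeds; "joint_efforts": joint torques, N m; "tcp_pos": TCP position; "tcp_rot": TCP orientation; "force": force on the tool from outside, world axes, zero at the start; "wrist_torque": the same for the moment, N m; "opening": finger opening in m; "finger_force": force on a finger pad.
Only numpy, scipy, OpenCV 4.12 (cv2) and the standard library are available. Lean on these libraries where they do the work, as an engineer would, in place of code of your own. Each camera call takes 0.05 s, during which the arm holds its last target. There are 200 camera calls.

### The job

Pick out the three wooden strips and lay each one in the green gluing cradle of its own length (shortest in shortest, middle in middle, longest in longest), flat on the cradle's floor between its end walls, grooved side up as it lies now. Leave the aluminium channels and the glue bottles where they are.

Things in the scene. Friction and masses are not known exactly. Their poses are not given: they have to be found in the camera images.
- wood_short: The shortest wooden strip: loose, pale pine, 80 mm long, 22 wide, 14 high, lying flat, two thin dark grooves along its top. Origin: centre of its underside; x axis along its length, y across, z up. About 18 g (varies).
- cradle_short: The shortest gluing cradle: fixed, green, pale green floor 5 mm above the table, 108 mm long, 48 wide; inside 96 long, 38 wide. Walls up to 22 mm above the table only at the ends: a 6 mm end wall and 5 mm side walls reaching 18 mm in from it; between them the long sides are open (60 mm), room for fingers. Origin: centre of its underside, on the table; x along its length, y across, z up.
- wood_medium: The middle wooden strip: loose, pale pine, 115 mm long, 22 wide, 14 high, lying flat, two thin dark grooves along its top. Origin: centre of its underside; x axis along its length, y across, z up. About 23 g (varies).
- cradle_medium: The middle gluing cradle: fixed, green, pale green floor 5 mm above the table, 143 mm long, 48 wide; inside 131 long, 38 wide. Walls up to 22 mm above the table only at the ends: a 6 mm end wall and 5 mm side walls reaching 18 mm in from it; between them the long sides are open (95 mm), room for fingers. Origin: centre of its underside, on the table; x along its length, y across, z up.
- wood_long: The longest wooden strip: loose, pale pine, 150 mm long, 22 wide, 14 high, lying flat, two thin dark grooves along its top. Origin: centre of its underside; x axis along its length, y across, z up. About 29 g (varies).
- cradle_long: The longest gluing cradle: fixed, green, pale green floor 5 mm above the table, 178 mm long, 48 wide; inside 166 long, 38 wide. Walls up to 22 mm above the table only at the ends: a 6 mm end wall and 5 mm side walls reaching 18 mm in from it; between them the long sides are open (130 mm), room for fingers. Origin: centre of its underside, on the table; x along its length, y across, z up.
- metal_short: The short bright aluminium channel, a bystander: loose, 80 mm long, 22 wide, 14 high, a U section with 3 mm walls, open at the top. Origin: centre of its underside; x axis along its length, z up.
- metal_long: The long bright aluminium channel, a bystander: loose, 150 mm long, 22 wide, 14 high, a U section with 3 mm walls, open at the top. Origin: centre of its underside; x axis along its length, z up.
- glue_far: Glue bottle with a blue label with an orange band and an orange cap, a bystander: loose, white, upright, 62 mm across, 158 mm high, standing beyond the strips and cradles, seen from the robot. Origin: centre of its underside, z up.
- glue_side: Glue bottle with a red label with an orange band and an orange cap, a bystander: loose, white, upright, 62 mm across, 158 mm high, standing to the left of them. Origin: centre of its underside, z up.
There are look-alikes about, which are no part of the job. Leave any orange or pink look-alike of the wood_medium alone.

How it is judged:
At the end, for the whole second after the job is handed in: Each wooden strip lies at rest and released in the cradle of its own length: its centre within 11 mm of the cradle's centre both along and across, its underside on the cradle's floor (2 to 9 mm above the cradle's underside), grooves up and level within 0.1 rad, along the cradle within 0.3 rad (x of wood_short in the frame of cradle_short between -0.011 and 0.011 m and y of wood_short in the frame of cradle_short between -0.011 and 0.011 m and z of wood_short in the frame of cradle_short between 0.002 and 0.009 m and angle between each of wood_short, wood_medium, wood_long's own z axis and vertical below 0.1 rad and angle between the x axis of wood_short and the x axis of cradle_short, either way round below 0.3 rad and linear speed of each of wood_short, wood_medium, wood_long below 0.02 m/s and angular speed of each of wood_short, wood_medium, wood_long below 0.2 rad/s and x of wood_medium in the frame of cradle_medium between -0.011 and 0.011 m and y of wood_medium in the frame of cradle_medium between -0.011 and 0.011 m and z of wood_medium in the frame of cradle_medium between 0.002 and 0.009 m and angle between the x axis of wood_medium and the x axis of cradle_medium, either way round below 0.3 rad and x of wood_long in the frame of cradle_long between -0.011 and 0.011 m and y of wood_long in the frame of cradle_long between -0.011 and 0.011 m and z of wood_long in the frame of cradle_long between 0.002 and 0.009 m and angle between the x axis of wood_long and the x axis of cradle_long, either way round below 0.3 rad); the robot touches nothing.
It fails at once if the short aluminium channel is moved by more than 20 mm or picked up (distance of metal_short from where it was at the start of the episode above 0.02 m).
It fails at once if the long aluminium channel is moved by more than 20 mm or picked up (distance of metal_long from where it was at the start of the episode above 0.02 m).
It fails at once if the blue-labelled glue bottle is shifted by more than 20 mm or tipped (distance of glue_far from where it was at the start of the episode above 0.02 m or angle between glue_far's own z axis and vertical above 0.25 rad).
It fails at once if the red-labelled glue bottle is shifted by more than 20 mm or tipped (distance of glue_side from where it was at the start of the episode above 0.02 m or angle between glue_side's own z axis and vertical above 0.25 rad).
It also fails if it takes over 93 s, if anything falls off the work surface, if the arm or the gripper's body presses on something with over 40 N, if the wrist force passes 120 N, or if a joint passes its speed limit or range.

## Working session

There is one attempt and no reset: what is moved stays moved. The work goes in short steps, Python scripts to look and compute and a tool call to move; the robot and the scene stay as the last step left them, time stands still between calls to the robot, and variables do not carry over. Pictures are saved under pics/ and viewed, at most 14 in all, crops included, and the job is handed in when it is done.

Besides the shell and the picture viewer there is one more tool, called after ">>>" by a JSON object that holds its "fn" and its "kwargs". send_rows: Moves the arm, as the interface text tells. Its arguments: {"type":"object","properties":{"commands":{"type":"array"},"hand":{"type":"number"}},"required":["commands"]}

```bash
mkdir -p pics; cat > h.py <<'E'
from bench import manip
import numpy as np, cv2
def K(c): return np.array([[c['fx'],0,c['cx']],[0,c['fy'],c['cy']],[0,0,1]])
def ground(cam,px,z,info=None):
    c=info or manip.camera_info(cam)
    p=cv2.undistortPoints(np.array(px,float).reshape(-1,1,2),K(c),np.array(c['D'])).reshape(-1,2)
    R=np.array(c['R']);t=np.array(c['t']);o=-R.T@t
    d=np.c_[p,np.ones(len(p))]@R
    return (o+d*((z-o[2])/d[:,2])[:,None])[:,:2]
def fit(mask,cam,z):
    ys,xs=np.nonzero(mask); g=ground(cam,np.c_[xs,ys],z).astype(np.float32)
    (c,s,a)=cv2.minAreaRect(g*1000)
    if s[0]<s[1]: s=s[::-1];a+=90
    return np.round(c,1),np.round(s,1),round(((a+90)%180-90),1)
E
python3 - <<'E'
from h import *
for cam in ('top','side'):
    im=manip.read_camera(cam); cv2.imwrite(f'pics/{cam}0.png',im[:,:,::-1])
    for n,z in [('wood_short',.014),('wood_medium',.014),('wood_long',.014),('metal_short',.014),('metal_long',.014),('cradle_short',.022),('cradle_medium',.022),('cradle_long',.022),('glue_far',.1),('glue_side',.1)]:
        if cam=='side' : continue
        for r in manip.regions_of(n,cam)[:4]:
            print(cam,n,round(r['p'],2),np.round(r['centre']),r['pixels'].sum(),*fit(r['pixels'],cam,z))
c=manip.camera_info('top');print(-np.array(c['R']).T@c['t'])
s=manip.sense();print(s['clock'],s['tcp_pos'],s['tcp_rot'],s['opening'])
E
```

```text
top wood_short 0.71 [325. 239.] 275 [573.8 153.5] [81.4 25.6] 0.6
top wood_short 0.59 [241. 257.] 799 [502.2 368.5] [111.3  53.6] -5.9
top wood_medium 0.79 [469. 218.] 315 [ 659.  -229.9] [118.   21.4] -44.6
top wood_medium 0.77 [442. 264.] 407 [ 525.6 -161.5] [117.5  25.1] -9.7
top wood_medium 0.65 [416. 340.] 400 [ 331.  -100.8] [115.5  24. ] -79.6
top wood_medium 0.4 [360. 284.] 572 [460.7  55.1] [152.2  27.2] 14.2
top wood_long 0.64 [401. 270.] 513 [502.5 -48.9] [149.2  23.6] 6.3
top metal_short 0.66 [284. 246.] 250 [541.2 255.1] [78.3 23. ] -6.0
top metal_short 0.65 [518. 260.] 1085 [ 553.6 -360.6] [146.1  58.3] 4.9
top metal_long 0.59 [358. 281.] 506 [460.9  55. ] [149.1  23.5] 13.9
top cradle_short 0.89 [241. 257.] 830 [500.4 368.4] [114.  56.] -5.6
top cradle_medium 0.64 [516. 262.] 1120 [ 553.3 -356.7] [147.6  58.1] 4.8
top cradle_medium 0.6 [478. 293.] 1305 [ 465.4 -250.3] [178.2  53. ] -2.8
top cradle_long 0.56 [476. 289.] 1397 [ 466.1 -250.1] [182.7  55.4] -3.5
top glue_far 0.75 [426. 164.] 794 [761.2 -93.4] [101.7  60.7] -22.8
top glue_side 0.63 [148. 248.] 928 [490.3 579.3] [107.2  63.8] 65.1
[0.33176138 0.12069714 1.12860732]
0.6 [ 0.20381657 -0.64346881  0.23932823] [-4.79949376e-01  3.10469734e+00 -5.06595244e-05] 0.08579170643767442
```

View pics/top0.png

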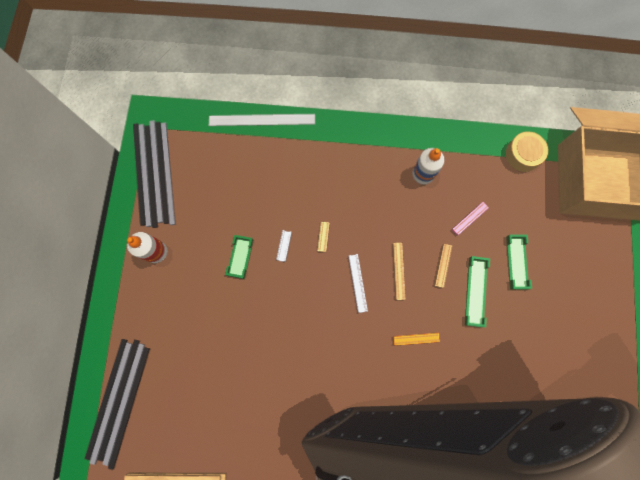

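View pics/side0.png

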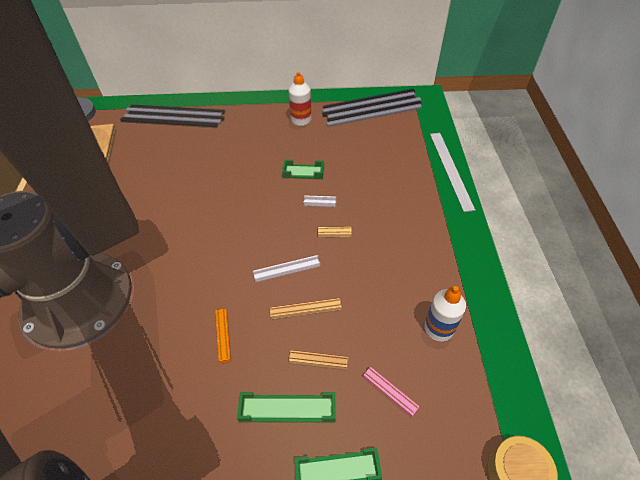

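The top view shows the pale wood strips at about (323,237) short, (444,266) medium and (399,271) long. The green cradles are at (240,258) short, (518,262) medium and (477,291) long. The orange (416,340) and pink (470,218) strips are decoys.

```bash
cat >> h.py <<'E'
from scipy.spatial.transform import Rotation as Ro
def go(x,y,z,strip):
    """row (cm, rad) from present pose to x,y,z mm with jaw across a strip at angle strip deg"""
    s=manip.sense(); R=Ro.from_rotvec(s['tcp_rot'])
    d=R.inv().apply(np.array([x,y,z])/1000-s['tcp_pos'])*100
    ya=np.arctan2(R.as_matrix()[1,1],R.as_matrix()[0,1])
    e=(np.radians(strip+90)-ya+np.pi/2)%np.pi-np.pi/2
    yy=ya+e; Y=np.array([np.cos(yy),np.sin(yy),0]);Z=np.array([0,0,-1.])
    T=np.c_[np.cross(Y,Z),Y,Z]
    r=(R.inv()*Ro.from_matrix(T)).as_rotvec()
    return np.round(np.r_[d,r],3)
def wfit(names):
    im=manip.read_camera('wrist'); c=manip.camera_info('wrist')
    for n in names:
        z=.022 if 'cradle' in n else .014
        for r in manip.regions_of(n,'wrist')[:4]:
            print(n,round(r['p'],2),np.round(r['centre']),r['pixels'].sum(),*fit(r['pixels'],'wrist',z))
    return im
E
python3 - <<'E'
from h import *
c=manip.camera_info('wrist');s=manip.sense();R=Ro.from_rotvec(s['tcp_rot'])
print(c['fx'],c['fy'],R.inv().apply(-np.array(c['R']).T@c['t']-s['tcp_pos']),(np.array(c['R'])@R.as_matrix()).round(3))
print(go(480,-235,330,-3),go(480,-235,330,0))
E
```

```text
412.0274737041089 412.0274737041089 [ 0.07288327  0.00068869 -0.13504769] [[ 0.001  1.    -0.001]
 [-0.957  0.001 -0.289]
 [-0.289  0.001  0.957]]
[-38.663  30.6    -9.068  -0.      0.      0.359] [-38.663  30.6    -9.068  -0.      0.      0.307]
```

The rows are not in the units I measure in: shifts go in shares of 100 cm and turns go in shares of pi rad. I convert before sending: -38.7 cm / 100 = -0.387, 30.6 cm / 100 = 0.306, 0.36 rad / 3.1416 = 0.1146.

>>> {"fn": "send_rows", "kwargs": {"commands": [-0.387, 0.306, -0.091, 0, 0, 0.1146, -0.387, 0.306, -0.091, 0, 0, 0.1146, -0.387, 0.306, -0.091, 0, 0, 0.1146, -0.387, 0.306, -0.091, 0, 0, 0.1146, -0.387, 0.306, -0.091, 0, 0, 0.1146, -0.387, 0.306, -0.091, 0, 0, 0.1146, -0.387, 0.306, -0.091, 0, 0, 0.1146, -0.387, 0.306, -0.091, 0, 0, 0.1146, -0.387, 0.306, -0.091, 0, 0, 0.1146, -0.387, 0.306, -0.091, 0, 0, 0.1146, -0.387, 0.306, -0.091, 0, 0, 0.1146, -0.387, 0.306, -0.091, 0, 0, 0.1146], "hand": 1}}

```text
clock: 1.8
tcp_pos: [0.4811, -0.2336, 0.3306]
tcp_rot: [0.079, 3.14, -0.0]
force: [0.3, 0.3, 0.5]
opening: 0.085
finger_force: 0.0
```

```bash
python3 - <<'E'
from h import *
s=manip.sense();print(s['clock'],s['tcp_pos'],np.abs(s['qd']).max())
im=wfit(['wood_medium','wood_long','cradle_medium','cradle_long'])
cv2.imwrite('pics/w1.png',im[:,:,::-1])
E
```

```text
1.8 [ 0.48111623 -0.23362308  0.33056367] 0.04789785832283208
wood_medium 0.92 [373. 218.] 2082 [ 523.7 -165.2] [116.2  23.8] -9.5
wood_medium 0.69 [322. 328.] 1769 [ 655.6 -233.7] [116.9  26.2] -44.3
wood_medium 0.57 [433.  37.] 2796 [ 331.9 -104.3] [116.8  24. ] -81.0
wood_long 0.65 [473. 194.] 3076 [499.9 -52.3] [149.9  27.9] 6.6
wood_long 0.63 [374. 216.] 2032 [ 523.8 -165.5] [115.6  23.9] -9.5
cradle_medium 0.59 [206. 252.] 5333 [ 548.9 -361. ] [146.7  54.1] 4.0
cradle_long 0.7 [292. 167.] 7144 [ 464.1 -254.8] [176.5  49.1] -2.4
```

View pics/w1.png

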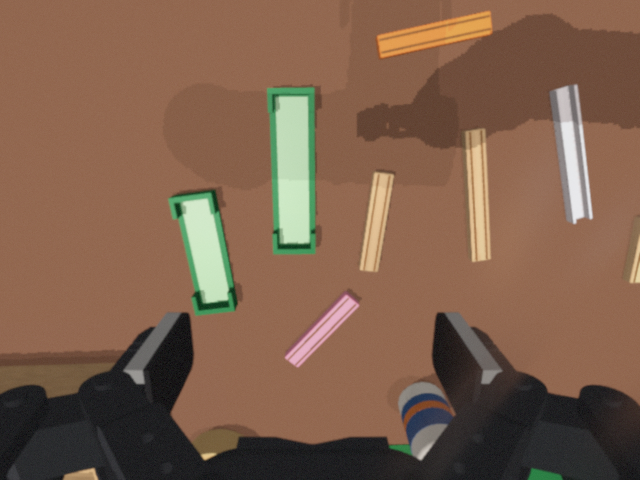

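The wrist view confirms the top one: medium strip at (376,221), long strip at (478,195), cradles at (206,252) and (292,168), and the pink and orange decoys apart from them.

```bash
cat >> h.py <<'E'
def floors(im,cam='wrist'):
    hsv=cv2.cvtColor(im,cv2.COLOR_RGB2HSV)
    m=cv2.inRange(hsv,(40,30,120),(80,140,255))
    n,l,st,_=cv2.connectedComponentsWithStats(m)
    for i in range(1,n):
        if st[i,4]>400 and st[i,0]>0 and st[i,1]+st[i,3]<480: print('floor',fit(l==i,cam,.005))
E
python3 - <<'E'
from h import *
floors(cv2.imread('pics/w1.png')[:,:,::-1])
print(go(524,-165,60,-9.5),go(524,-165,12,-9.5))
E
```

```text
floor (array([ 465.8, -256.5]), array([184. ,  50.2]), -2.7)
floor (array([ 549.1, -367.2]), array([135. ,  54.4]), 4.5)
[-4.059  7.321 27.007  0.    -0.     0.111] [-4.061  7.321 31.807  0.    -0.     0.111]
```

To row units: 27 cm / 100 = 0.27, 24 cm / 100 = 0.24, 0.11 rad / 3.1416 = 0.035.

>>> {"fn": "send_rows", "kwargs": {"commands": [-0.041, 0.073, 0.2, 0, 0, 0.035, -0.041, 0.073, 0.2, 0, 0, 0.035, -0.041, 0.073, 0.2, 0, 0, 0.035, -0.041, 0.073, 0.2, 0, 0, 0.035, -0.041, 0.073, 0.2, 0, 0, 0.035, -0.041, 0.073, 0.24, 0, 0, 0.035, -0.041, 0.073, 0.27, 0, 0, 0.035, -0.041, 0.073, 0.27, 0, 0, 0.035], "hand": 0.6}}

```text
clock: 2.85
tcp_pos: [0.5217, -0.165, 0.0564]
tcp_rot: [-0.259, -3.123, 0.001]
force: [-0.8, -0.6, -0.7]
opening: 0.0511
finger_force: 0.0
```

```bash
python3 - <<'E'
from h import *
im=wfit(['wood_medium'])
cv2.imwrite('pics/w2.png',im[:,:,::-1])
print(manip.sense()['tcp_pos'],manip.sense()['opening'],go(524,-165,12,-9.5))
E
```

```text
wood_medium 0.96 [315. 274.] 10981 [ 531.1 -163.1] [118.5  23.3] -9.0
wood_medium 0.59 [280. 433.] 35 [ 611.7 -195.9] [5.6 2.5] 70.8
[ 0.52502355 -0.16508508  0.06058764] 0.05122503903900475 [ 9.800e-02 -5.000e-03  4.859e+00 -1.000e-03 -1.000e-03  2.000e-03]
```

View pics/w2.png

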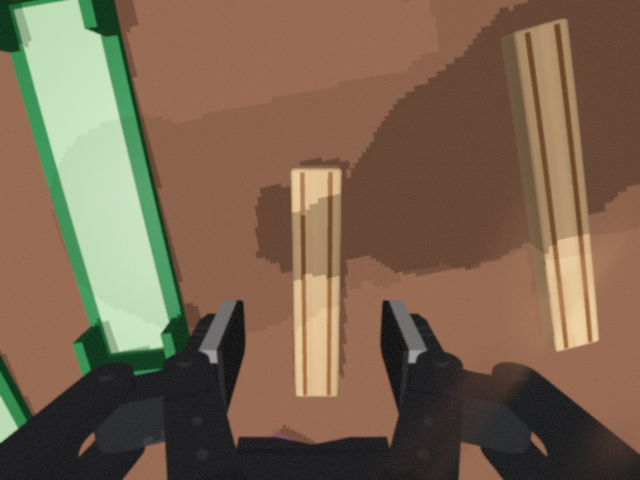

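The strip lies well between the fingers, ends at (316,168) and (316,395). I'll remeasure now that the arm has settled.

```bash
python3 - <<'E'
from h import *
wfit(['wood_medium','wood_long'])
print(manip.sense()['tcp_pos'],go(526,-164,12,-9.2))
E
```

```text
wood_medium 0.93 [282. 431.] 449 [ 612.9 -191.1] [23.1 10.8] 67.8
wood_medium 0.59 [315. 265.] 10607 [ 528.2 -162.3] [117.3  23. ] -9.4
[ 0.52638532 -0.16461399  0.0622348 ] [ 6.400e-02  5.200e-02  5.023e+00  0.000e+00  3.000e-03 -3.000e-03]
```

To row units: 4.7 cm / 100 = 0.047, 3 cm / 100 = 0.03.

>>> {"fn": "send_rows", "kwargs": {"commands": [0, 0, 0.03, 0, 0, 0, 0, 0, 0.047, 0, 0, 0, 0, 0, 0.047, 0, 0, 0]}}

```text
clock: 3.4
tcp_pos: [0.5245, -0.1643, 0.0128]
tcp_rot: [-0.257, -3.13, 0.0]
force: [-0.4, 0.5, -0.2]
opening: 0.0514
finger_force: 0.0
```

>>> {"fn": "send_rows", "kwargs": {"commands": [0, 0, 0, 0, 0, 0, 0, 0, 0, 0, 0, 0, 0, 0, 0, 0, 0, 0, 0, 0, 0, 0, 0, 0, 0, 0, 0, 0, 0, 0, 0, 0, 0, 0, 0, 0], "hand": 0}}

```text
clock: 4.0
tcp_pos: [0.5264, -0.1642, 0.0152]
tcp_rot: [0.255, 3.128, 0.0]
force: [-0.6, 0.3, 6.2]
opening: 0.02
finger_force: 58.9
```

```bash
python3 - <<'E'
from h import *
print(manip.sense()['tcp_pos'],go(549,-361,100,4.4))
E
```

```text
[ 0.52643394 -0.16422411  0.01523678] [-5.439e+00 -1.905e+01 -8.466e+00 -0.000e+00  3.000e-03 -2.390e-01]
```

To row units: -19 cm / 100 = -0.19, -8.5 cm / 100 = -0.085, -0.24 rad / 3.1416 = -0.0764.

>>> {"fn": "send_rows", "kwargs": {"commands": [0, 0, -0.04, 0, 0, 0, 0, 0, -0.085, 0, 0, 0, -0.015, -0.05, -0.085, 0, 0, -0.0255, -0.03, -0.1, -0.085, 0, 0, -0.0509, -0.045, -0.15, -0.085, 0, 0, -0.0764, -0.055, -0.19, -0.085, 0, 0, -0.0764, -0.055, -0.19, -0.085, 0, 0, -0.0764, -0.055, -0.19, -0.085, 0, 0, -0.0764]}}

```text
clock: 4.8
tcp_pos: [0.5483, -0.362, 0.0988]
tcp_rot: [-0.116, 3.139, -0.0]
force: [0.6, 0.6, -0.4]
opening: 0.0201
finger_force: 59.0
```

```bash
python3 - <<'E'
from h import *
manip.read_camera('wrist')
im=wfit(['cradle_medium'])
cv2.imwrite('pics/w3.png',im[:,:,::-1])
s=manip.sense();print(s['tcp_pos'],s['opening'],go(549,-361,18,4.4))
E
```

```text
cradle_medium 0.63 [292. 162.] 6197 [ 526.3 -362.7] [89.3 48.9] 4.5
[ 0.54869246 -0.35974071  0.09897282] 0.020003804588703475 [-1.500e-02 -1.270e-01  8.097e+00 -0.000e+00  1.000e-03  1.000e-03]
```

View pics/w3.png

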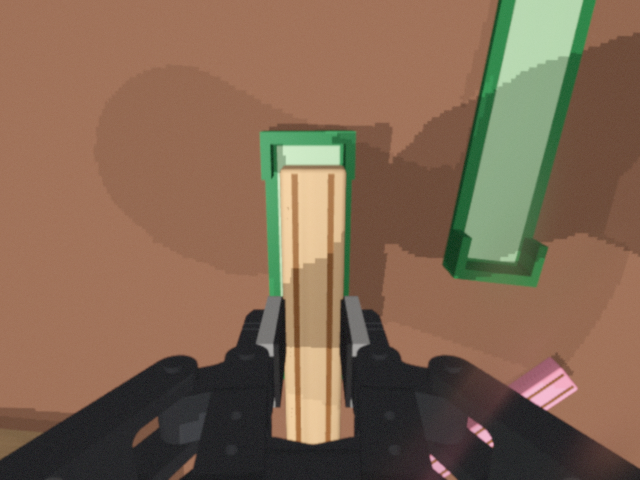

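The held strip hangs over the medium cradle. Its near end is at row 168, columns 281–346, and the cradle's near rim is at row 132, columns 261–355. I'll work out both in world coordinates.

```bash
python3 - <<'E'
from h import *
print('cradle corners',ground('wrist',[(261,132),(355,132)],.022).round(4).tolist())
print('strip end',ground('wrist',[(281,168),(346,168)],.098).round(4).tolist(),ground('wrist',[(281,168),(346,168)],.101).round(4).tolist())
E
```

```text
cradle corners [[0.4845, -0.3894], [0.4809, -0.3427]]
strip end [[0.4923, -0.3735], [0.4906, -0.3523]] [[0.4919, -0.3733], [0.4903, -0.3525]]
```

To row units: 7.9 cm / 100 = 0.079, 7 cm / 100 = 0.07.

>>> {"fn": "send_rows", "kwargs": {"commands": [-0.004, -0.002, 0.03, 0, 0, 0, -0.004, -0.002, 0.06, 0, 0, 0, -0.004, -0.002, 0.07, 0, 0, 0, -0.004, -0.002, 0.079, 0, 0, 0, -0.004, -0.002, 0.079, 0, 0, 0, -0.004, -0.002, 0.079, 0, 0, 0]}}

```text
clock: 5.55
tcp_pos: [0.5537, -0.362, 0.0207]
tcp_rot: [-0.122, 3.137, -0.001]
force: [1.1, -0.5, 0.3]
opening: 0.0199
finger_force: 59.0
```

To row units: -12 cm / 100 = -0.12, -8 cm / 100 = -0.08.

>>> {"fn": "send_rows", "kwargs": {"commands": [0, 0, 0, 0, 0, 0, 0, 0, 0, 0, 0, 0, 0, 0, 0, 0, 0, 0, 0, 0, 0, 0, 0, 0, 0, 0, -0.04, 0, 0, 0, 0, 0, -0.08, 0, 0, 0, 0, 0, -0.12, 0, 0, 0, 0, 0, -0.12, 0, 0, 0, 0, 0, -0.12, 0, 0, 0], "hand": 0.5}}

```text
clock: 6.45
tcp_pos: [0.5532, -0.3624, 0.1407]
tcp_rot: [-0.12, 3.137, -0.001]
force: [-0.1, -0.1, -1.2]
opening: 0.0428
finger_force: 0.0
```

```bash
python3 - <<'E'
from h import *
manip.read_camera('wrist')
im=wfit(['cradle_medium','wood_medium'])
cv2.imwrite('pics/w4.png',im[:,:,::-1])
s=manip.sense();print(s['tcp_pos'],s['opening'],go(503,-51,120,6.5))
E
```

```text
cradle_medium 0.8 [296. 223.] 9952 [ 552.4 -361.1] [143.2  48.5] 4.5
wood_medium 0.74 [518. 347.] 1869 [ 634.4 -215.1] [57.8 32.5] -44.6
wood_medium 0.73 [310. 226.] 5868 [ 553.2 -360.7] [117.4  23.1] 5.1
[ 0.55197563 -0.36197836  0.13784808] 0.04246398440890599 [ 2.497e+00  3.138e+01  1.823e+00  1.000e-03 -2.000e-03 -3.700e-02]
```

View pics/w4.png

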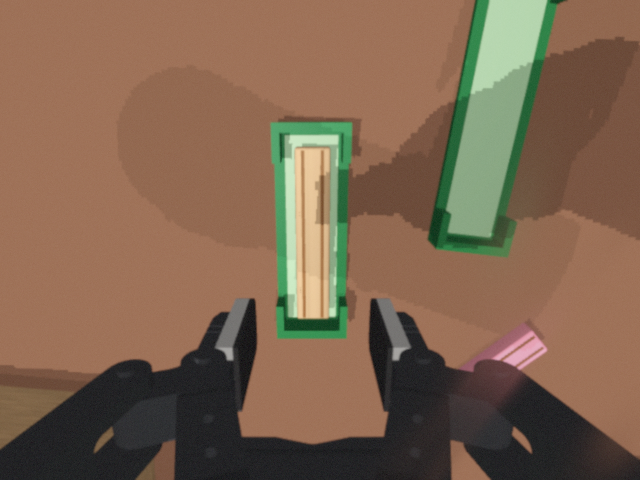

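The medium strip lies centred in its cradle (strip at (312,233), rims at rows 125 and 337). Now the long one.

To row units: 31.4 cm / 100 = 0.314, 2.5 cm / 100 = 0.025, -0.035 rad / 3.1416 = -0.0111.

>>> {"fn": "send_rows", "kwargs": {"commands": [0.025, 0.314, 0, 0, 0, -0.0111, 0.025, 0.314, 0, 0, 0, -0.0111, 0.025, 0.314, 0, 0, 0, -0.0111, 0.025, 0.314, 0, 0, 0, -0.0111, 0.025, 0.314, 0, 0, 0, -0.0111, 0.025, 0.314, 0, 0, 0, -0.0111, 0.025, 0.314, 0, 0, 0, -0.0111, 0.025, 0.314, 0, 0, 0, -0.0111, 0.025, 0.314, 0, 0, 0, -0.0111], "hand": 0.6}}

```text
clock: 7.55
tcp_pos: [0.5034, -0.0509, 0.1387]
tcp_rot: [0.178, -3.135, 0.001]
force: [0.0, 0.3, -0.1]
opening: 0.0513
finger_force: 0.0
```

```bash
python3 - <<'E'
from h import *
manip.read_camera('wrist')
im=wfit(['wood_long','metal_long'])
cv2.imwrite('pics/w5.png',im[:,:,::-1])
s=manip.sense();print(s['tcp_pos'],s['opening'],go(503,-51,13.5,6.5))
E
```

```text
metal_long 0.24 [580. 345.] 3666 [572.4 151.2] [82.1 32.5] -1.8
[ 0.50361897 -0.0520571   0.13889957] 0.05141381097853241 [ 3.900e-02  1.140e-01  1.254e+01 -0.000e+00 -1.000e-03 -3.000e-03]
```

View pics/w5.png

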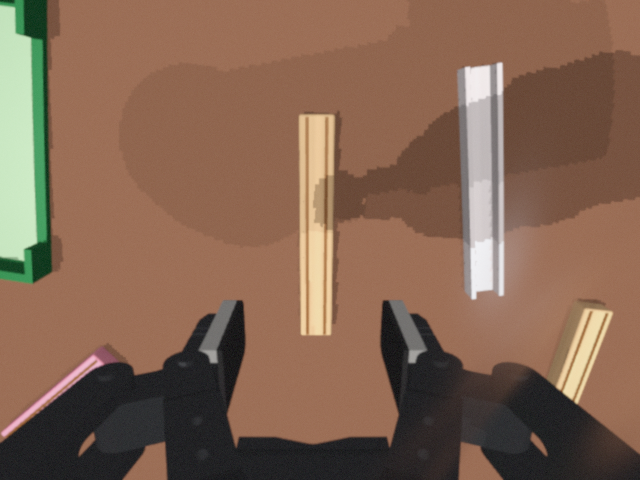

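The long strip lies between the fingers, top ends at (317,114) and (316,334). I'll locate its centre and the short strip's.

```bash
python3 - <<'E'
from h import *
g=ground('wrist',[(317,114),(316,334)],.014);c=g.mean(0)*1000;d=g[1]-g[0];a=np.degrees(np.arctan2(d[1],d[0]))
print(c,a,np.linalg.norm(d),go(*c,13.5,a))
wfit(['wood_short','wood_long'])
E
```

```text
[502.26916849 -48.41542171] 6.275672836533968 0.1488880021035692 [ 8.400e-02  3.790e-01  1.254e+01 -0.000e+00 -1.000e-03  1.000e-03]
wood_short 0.66 [579. 348.] 3717 [572.7 151.7] [83.6 32.2] -1.3
wood_long 0.95 [312. 224.] 7340 [502.3 -47.6] [149.   22.5] 6.4
wood_long 0.25 [ 24. 143.] 14042 [ 470.8 -235.7] [180.8  36.3] -5.4
```

To row units: 12.5 cm / 100 = 0.125, 11.5 cm / 100 = 0.115.

>>> {"fn": "send_rows", "kwargs": {"commands": [0.001, 0.003, 0.05, 0, 0, 0, 0.001, 0.003, 0.09, 0, 0, 0, 0.001, 0.003, 0.115, 0, 0, 0, 0.001, 0.003, 0.125, 0, 0, 0, 0.001, 0.003, 0.125, 0, 0, 0]}}

```text
clock: 8.4
tcp_pos: [0.5017, -0.0487, 0.0133]
tcp_rot: [0.175, -3.134, 0.001]
force: [-0.1, 1.0, 1.0]
opening: 0.0511
finger_force: 0.0
```

To row units: -8.5 cm / 100 = -0.085, -4 cm / 100 = -0.04.

>>> {"fn": "send_rows", "kwargs": {"commands": [0, 0, 0, 0, 0, 0, 0, 0, 0, 0, 0, 0, 0, 0, 0, 0, 0, 0, 0, 0, 0, 0, 0, 0, 0, 0, 0, 0, 0, 0, 0, 0, -0.04, 0, 0, 0, 0, 0, -0.085, 0, 0, 0, 0, 0, -0.085, 0, 0, 0, 0, 0, -0.085, 0, 0, 0], "hand": 0}}

```text
clock: 9.3
tcp_pos: [0.5033, -0.0479, 0.1014]
tcp_rot: [-0.175, 3.132, 0.002]
force: [-0.1, 0.4, -1.6]
opening: 0.0199
finger_force: 59.1
```

```bash
python3 - <<'E'
from h import *
s=manip.sense();print(s['tcp_pos'],s['opening'],go(467,-254,100,-3))
E
```

```text
[ 0.50333343 -0.04785854  0.10141554] 0.019871365008118393 [ 5.9090e+00 -2.0081e+01  9.4000e-02  1.0000e-03  5.0000e-03  1.6400e-01]
```

To row units: -20.1 cm / 100 = -0.201, 5.9 cm / 100 = 0.059, 0.164 rad / 3.1416 = 0.0522.

>>> {"fn": "send_rows", "kwargs": {"commands": [0.059, -0.201, 0, 0, 0, 0.0522, 0.059, -0.201, 0, 0, 0, 0.0522, 0.059, -0.201, 0, 0, 0, 0.0522, 0.059, -0.201, 0, 0, 0, 0.0522, 0.059, -0.201, 0, 0, 0, 0.0522, 0.059, -0.201, 0, 0, 0, 0.0522, 0.059, -0.201, 0, 0, 0, 0.0522]}}

```text
clock: 10.0
tcp_pos: [0.4656, -0.2542, 0.0986]
tcp_rot: [-0.083, -3.139, -0.001]
force: [0.7, 0.3, -0.3]
opening: 0.0199
finger_force: 59.1
```

```bash
python3 - <<'E'
from h import *
manip.read_camera('wrist')
im=wfit(['cradle_long'])
cv2.imwrite('pics/w6.png',im[:,:,::-1])
s=manip.sense();print(s['tcp_pos'],s['opening'],go(467,-254,20,-3))
E
```

```text
cradle_long 0.6 [277. 135.] 6255 [ 466.1 -253. ] [178.2  48.3] -2.1
[ 0.46638769 -0.25341977  0.09915205] 0.019728466519267306 [-6.600e-02 -5.600e-02  7.915e+00  0.000e+00 -0.000e+00  2.000e-03]
```

View pics/w6.png

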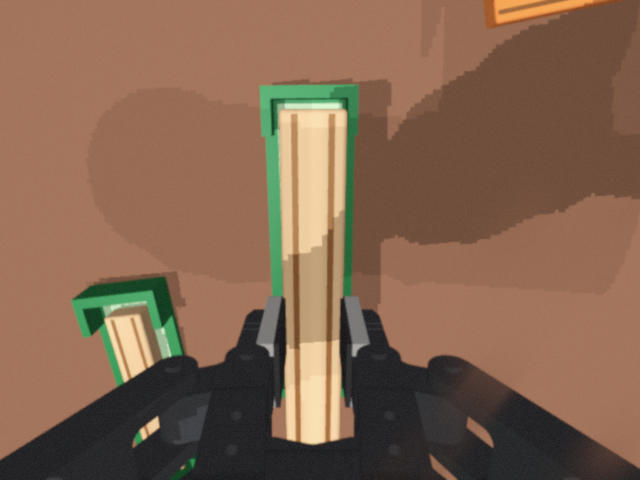

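The long cradle fits as 178×48 mm at (466,-253), near rim at row 87. The strip (near end at row 110) hangs centred over it, so I'll lower it and release.

To row units: 7.9 cm / 100 = 0.079, 7 cm / 100 = 0.07.

>>> {"fn": "send_rows", "kwargs": {"commands": [0, 0, 0.03, 0, 0, 0, 0, 0, 0.06, 0, 0, 0, 0, 0, 0.07, 0, 0, 0, 0, 0, 0.079, 0, 0, 0, 0, 0, 0.079, 0, 0, 0, 0, 0, 0.079, 0, 0, 0]}}

```text
clock: 10.75
tcp_pos: [0.467, -0.2543, 0.021]
tcp_rot: [0.081, 3.14, -0.0]
force: [1.0, -0.6, -0.6]
opening: 0.0197
finger_force: 64.0
```

To row units: -12 cm / 100 = -0.12, -8 cm / 100 = -0.08.

>>> {"fn": "send_rows", "kwargs": {"commands": [0, 0, 0, 0, 0, 0, 0, 0, 0, 0, 0, 0, 0, 0, 0, 0, 0, 0, 0, 0, 0, 0, 0, 0, 0, 0, -0.04, 0, 0, 0, 0, 0, -0.08, 0, 0, 0, 0, 0, -0.12, 0, 0, 0, 0, 0, -0.12, 0, 0, 0, 0, 0, -0.12, 0, 0, 0], "hand": 0.5}}

```text
clock: 11.65
tcp_pos: [0.4666, -0.2546, 0.1414]
tcp_rot: [0.082, 3.138, -0.0]
force: [0.0, 0.3, -0.9]
opening: 0.0428
finger_force: 0.0
```

```bash
python3 - <<'E'
from h import *
manip.read_camera('wrist')
im=wfit(['cradle_long','wood_long'])
cv2.imwrite('pics/w7.png',im[:,:,::-1])
s=manip.sense();print(s['tcp_pos'],s['opening'],go(573,151,140,-1))
E
```

```text
cradle_long 0.96 [296. 214.] 11754 [ 465.2 -253.4] [177.6  47.9] -2.3
wood_long 0.97 [308. 221.] 7656 [ 465.6 -252.6] [151.1  23.2] -4.1
[ 0.46534529 -0.25439629  0.13901955] 0.04279585943500283 [-8.6280e+00  4.1048e+01 -1.0300e-01  0.0000e+00 -2.0000e-03 -3.5000e-02]
```

Long placed. Now to the short strip.

To row units: 41 cm / 100 = 0.41, -8.6 cm / 100 = -0.086, -0.035 rad / 3.1416 = -0.0111.

>>> {"fn": "send_rows", "kwargs": {"commands": [-0.086, 0.41, 0, 0, 0, -0.0111, -0.086, 0.41, 0, 0, 0, -0.0111, -0.086, 0.41, 0, 0, 0, -0.0111, -0.086, 0.41, 0, 0, 0, -0.0111, -0.086, 0.41, 0, 0, 0, -0.0111, -0.086, 0.41, 0, 0, 0, -0.0111, -0.086, 0.41, 0, 0, 0, -0.0111, -0.086, 0.41, 0, 0, 0, -0.0111, -0.086, 0.41, 0, 0, 0, -0.0111, -0.086, 0.41, 0, 0, 0, -0.0111, -0.086, 0.41, 0, 0, 0, -0.0111], "hand": 0.6}}

```text
clock: 12.95
tcp_pos: [0.5727, 0.1502, 0.1389]
tcp_rot: [-0.026, -3.139, 0.002]
force: [-0.6, -0.2, -0.9]
opening: 0.0515
finger_force: 0.0
```

```bash
python3 - <<'E'
from h import *
manip.read_camera('wrist')
im=wfit(['wood_short','metal_short'])
cv2.imwrite('pics/w8.png',im[:,:,::-1])
s=manip.sense();print(s['tcp_pos'],s['opening'],go(572,154,14,-1))
E
```

```text
wood_short 0.82 [321. 229.] 3899 [575.  155.9] [80.9 22.5] -1.3
metal_short 0.96 [478. 183.] 5237 [543.5 255.4] [80.4 28.8] -5.4
[0.57314557 0.14917432 0.14019275] 0.05121088818568666 [ 1.1800e-01  4.8300e-01  1.2619e+01 -0.0000e+00 -0.0000e+00 -1.0000e-03]
```

View pics/w8.png

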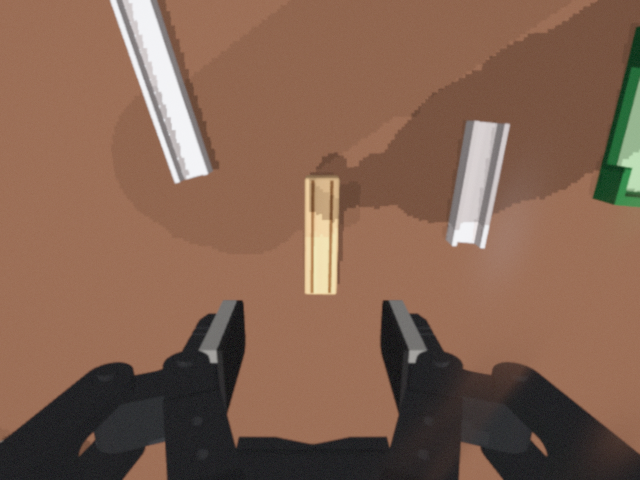

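The short strip is at (321,235), between the fingers and well clear of the channels. Descend and grip.

To row units: 12.6 cm / 100 = 0.126, 0.55 cm / 100 = 0.0055.

>>> {"fn": "send_rows", "kwargs": {"commands": [-0.0015, 0.0055, 0.05, 0, 0, 0, -0.0015, 0.0055, 0.09, 0, 0, 0, -0.0015, 0.0055, 0.115, 0, 0, 0, -0.0015, 0.0055, 0.126, 0, 0, 0, -0.0015, 0.0055, 0.126, 0, 0, 0]}}

```text
clock: 13.65
tcp_pos: [0.5744, 0.1548, 0.0132]
tcp_rot: [-0.028, -3.139, 0.002]
force: [0.4, 0.0, -0.4]
opening: 0.051
finger_force: 0.0
```

To row units: -8.5 cm / 100 = -0.085, -4 cm / 100 = -0.04.

>>> {"fn": "send_rows", "kwargs": {"commands": [0, 0, 0, 0, 0, 0, 0, 0, 0, 0, 0, 0, 0, 0, 0, 0, 0, 0, 0, 0, 0, 0, 0, 0, 0, 0, 0, 0, 0, 0, 0, 0, -0.04, 0, 0, 0, 0, 0, -0.085, 0, 0, 0, 0, 0, -0.085, 0, 0, 0, 0, 0, -0.085, 0, 0, 0], "hand": 0}}

```text
clock: 14.55
tcp_pos: [0.5759, 0.1565, 0.1016]
tcp_rot: [0.027, 3.138, 0.004]
force: [1.0, 0.1, -1.0]
opening: 0.0197
finger_force: 59.0
```

```bash
python3 - <<'E'
from h import *
s=manip.sense();print(s['tcp_pos'],s['opening'],go(500,368,100,-5.6))
E
```

```text
[0.57591806 0.15653429 0.10163452] 0.01968799655808107 [7.9550e+00 2.1012e+01 1.9200e-01 3.0000e-03 4.0000e-03 8.1000e-02]
```

To row units: 21 cm / 100 = 0.21, 7.9 cm / 100 = 0.079, 0.08 rad / 3.1416 = 0.0255.

>>> {"fn": "send_rows", "kwargs": {"commands": [0.079, 0.21, 0, 0, 0, 0.0255, 0.079, 0.21, 0, 0, 0, 0.0255, 0.079, 0.21, 0, 0, 0, 0.0255, 0.079, 0.21, 0, 0, 0, 0.0255, 0.079, 0.21, 0, 0, 0, 0.0255, 0.079, 0.21, 0, 0, 0, 0.0255, 0.079, 0.21, 0, 0, 0, 0.0255]}}

```text
clock: 15.25
tcp_pos: [0.4987, 0.3673, 0.0982]
tcp_rot: [-0.151, -3.137, 0.002]
force: [-0.5, -0.3, -1.0]
opening: 0.0197
finger_force: 59.0
```

```bash
python3 - <<'E'
from h import *
manip.read_camera('wrist')
im=wfit(['cradle_short'])
cv2.imwrite('pics/w9.png',im[:,:,::-1])
s=manip.sense();print(s['tcp_pos'],s['opening'],go(500,368,20,-5.6))
E
```

```text
cradle_short 0.56 [335. 193.] 6168 [484.8 372.6] [74.5 48.3] -5.6
[0.49970726 0.36604765 0.09884331] 0.01926836132119273 [-1.500e-02  2.040e-01  7.884e+00 -1.000e-03 -1.000e-03 -1.000e-03]
```

View pics/w9.png

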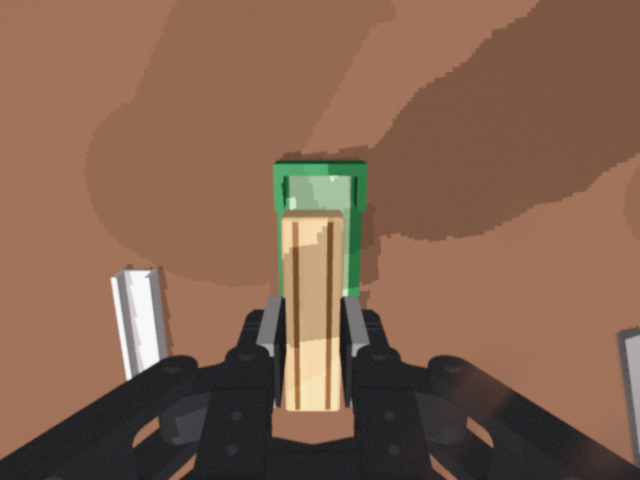

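The near cradle rim is at row 162, columns 274–366, and the strip is about 8 px to its left. That calls for roughly 4–5 mm along tool y.

To row units: 7.9 cm / 100 = 0.079, 0.45 cm / 100 = 0.0045.

>>> {"fn": "send_rows", "kwargs": {"commands": [-0.002, 0.0045, 0.03, 0, 0, 0, -0.002, 0.0045, 0.06, 0, 0, 0, -0.002, 0.0045, 0.07, 0, 0, 0, -0.002, 0.0045, 0.079, 0, 0, 0, -0.002, 0.0045, 0.079, 0, 0, 0, -0.002, 0.0045, 0.079, 0, 0, 0]}}

```text
clock: 16.0
tcp_pos: [0.5028, 0.3716, 0.0215]
tcp_rot: [0.153, 3.137, 0.002]
force: [-0.4, -0.0, -1.0]
opening: 0.0194
finger_force: 59.0
```

To row units: -12 cm / 100 = -0.12, -8 cm / 100 = -0.08.

>>> {"fn": "send_rows", "kwargs": {"commands": [0, 0, 0, 0, 0, 0, 0, 0, 0, 0, 0, 0, 0, 0, 0, 0, 0, 0, 0, 0, 0, 0, 0, 0, 0, 0, -0.04, 0, 0, 0, 0, 0, -0.08, 0, 0, 0, 0, 0, -0.12, 0, 0, 0, 0, 0, -0.12, 0, 0, 0, 0, 0, -0.12, 0, 0, 0], "hand": 0.5}}

```text
clock: 16.9
tcp_pos: [0.5023, 0.372, 0.1416]
tcp_rot: [0.153, 3.137, 0.004]
force: [-0.1, 0.4, -0.2]
opening: 0.0426
finger_force: 0.0
```

```bash
python3 - <<'E'
from h import *
manip.read_camera('wrist')
im=wfit(['cradle_short','wood_short'])
cv2.imwrite('pics/w10.png',im[:,:,::-1])
t=manip.read_camera('top');cv2.imwrite('pics/top1.png',cv2.resize(t[200:360,200:560],None,fx=2.2,fy=2.2)[:,:,::-1])
print(manip.sense()['clock'])
E
```

```text
cradle_short 0.77 [296. 231.] 8042 [500.9 370.4] [109.8  48.5] -5.5
wood_short 0.95 [316. 229.] 4076 [501.8 372.3] [81.7 22.3] -5.3
17.15
```

View pics/w10.png

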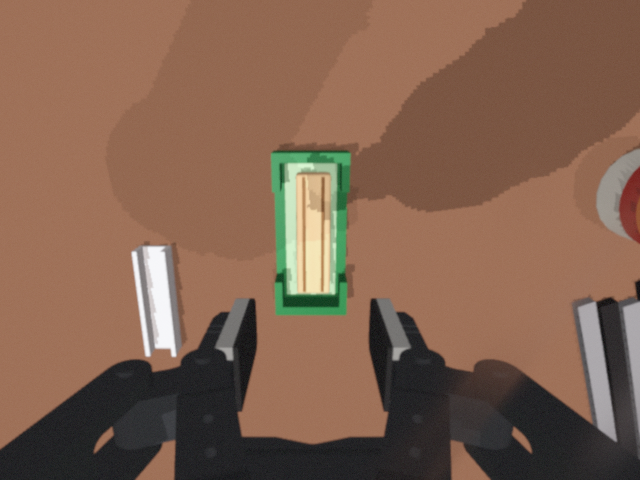

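View pics/top1.png

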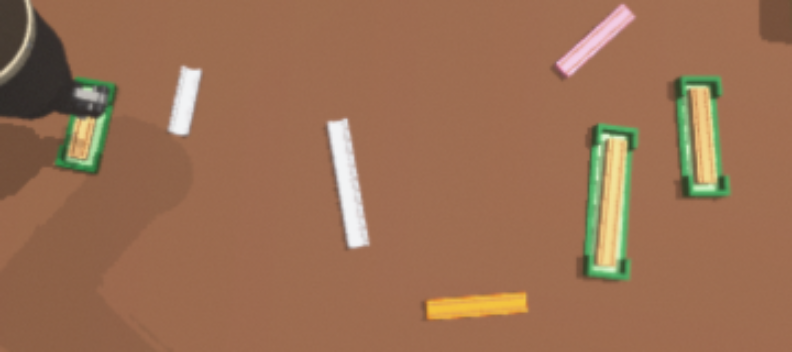

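Every strip lies flat in its own cradle: short at (313,235) in the wrist view, long and medium at (610,200) and (703,135) in the enlarged top view. The channels and decoys haven't moved.

```bash
python3 -c "
from bench import manip
print(manip.sign_off())"
```

```text
the job is handed in; nothing more can be done
None
```

I placed the short, medium and long wooden strips in their matching cradles, each within about 2 mm of centre by the wrist camera, and handed the job in at about 17 s; the sign-off returned no verdict.

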